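# Tip a steel flask onto an engraving cradle and close the tailstock

## Robot

A 6-joint arm with a two-finger parallel gripper is mounted at the origin on a cart in front of the work surface, level with it; the furniture and walls round the work are solid. World frame = base frame: x ahead of the robot, y to its left, z up, the work surface at z = 0. Lengths are in m, angles in rad, forces in N, time in s.
With the tool pointing down it reaches from about 0.35 to 0.975 m from the base axis. Payload 4.9 kg.
Tool frame: the origin (TCP) lies at the very end of the fingers, on their centre line; the grasp point (between the pads) lies manip.grip_point_offset behind it (manip.grip_point_offset is the distance from the TCP to the grasp point, in m); z points along the fingers, y is the line along which they close (so a half turn about z gives the same grasp; the last joint's range is limited). The gripper opens to 85 mm and grips with 20 to 120 N. Pads are 22 mm wide; open, the fingers measure 114 mm over their backs; the gripper's body (76 mm by 85 mm) begins 54 mm behind the grasp point. The pads swing forward as they close: fully open they stand 13 mm farther back than shut.
Start: joints at [1.164, 0.053, 1.613, -0, 1.476, -0.119], TCP at [0.177, 0.599, 0.231] pointing down, gripper open.
Joint ranges: [-3.01, 3.01], [-1.01, 2.22], [0.06, 2.58], [-1.02, 4.17], [0.09, 2.62], [-3.14, 3.14]. Speed limits (rad/s): [2.57, 2.57, 3.14, 3.14, 3.14, 3.14].

## Interface

Orientations are given as a unit quaternion [w, x, y, z].
In Python, from plant import manip gives the robot as it stands.
- The arm moves only by the shell command python3 -m crank 'ROWS' [OPENING]. ROWS is JSON, a list of rows, each an object of numbers: "x", "y", "z": the shift along the tool's x, y, z in cm; "turn": the turn about the tool's z in rad. In form: [{"x": .., "y": .., "z": .., "turn": ..}, ...]. A call has 1 to 5 rows; each row shifts and turns the commanded pose from where the row before left it, along the tool's axes as they then stand; what a row does not reach is not made up. A row lasts 1/10 s, in which the tool goes at most 50 mm and 8.59 degrees, less where a joint would pass 70% of its speed; a pose out of reach is approached as far as the arm can. A call with a gripper value outside its range is refused whole. OPENING is the opening in per cent of the stroke, from 0 (shut) to 100 (fully open), set as the call begins (- or left out, the last holds). The fingers move at their own pace and stop on an object; the grip force is fixed at half the most. Time passes only in rows, so rows that do not move let the fingers close. It gives the time, the measured TCP pose, the force, the opening and the grip force at its end, in the units of the state.
- manip.state(): the state, without advancing time (a new reading comes with each control period).
- manip.grab_frame(name): name is "scene" or "side" or "wrist"; returns (picture, depth): 480x640x3 uint8, red, green, blue; 480x640 float32, m along the optical axis (not along the pixel's ray), 0 where there is no reading.
- manip.camera_model(name): a dict with "mtx" (3x3 intrinsics, pixels), "world_to_cam" (4x4, takes a point from world to camera coordinates). Camera axes: x right, y down, z forward; pixel columns grow to the right and rows downward; lengths in m; the calibration is good to about 2 mm. A picture is of the moment at which its call begins: read the wrist's pose just before it. camera_model takes no time and is no camera call; for the wrist camera it gives the pose at the moment of the call.
- manip.job_done(): hands the job in; it is judged then, once.
The state is a dict: "time": time; "joint_pos": joint angles; "joint_vel": joint speeds; "joint_efforts": joint torques, N m; "tool_pos": TCP position; "tool_rot": TCP orientation; "contact_force": force on the tool from outside, world axes, zero at the start; "ft_torque": the same for the moment, N m; "gripper_width": opening from 0.0 (shut) to 1.0 (fully open); "grasp_force": force on a finger pad.
Only numpy, scipy, OpenCV 4.12 (cv2) and the standard library are available. Lean on these libraries where they do the work, as an engineer would, in place of code of your own. Each camera call takes 0.05 s, during which the arm holds its last target. There are 200 camera calls.

## Task

The steel flask standing on the end of the engraving cradle is too fat to pick up safely: tip it over so that it lies along the two rollers with its lid towards the fixed head, without letting it roll off the cradle. Then slide the tailstock up behind it until the flask is held snugly end to end, its lid against the head's rubber pad and the tailstock's pad against its base, and leave it there. Do not shift the oil bottle, the V-block or the scissors.

Things in the scene. Friction and masses are not known exactly. Their poses are not given: they have to be found in the camera images.
- flask: Straight steel drinking flask, 76 mm in diameter, 190 mm tall with its black lid of the same width (top 28 mm), about 0.4 kg, balance point at half height. It starts upright on the cradle's bed between tailstock and rollers, its axis 94 to 106 mm behind the cradle's origin. Origin: centre of its underside; z from base to lid.
- flask_base (a point): Centre of the flask's underside.
- flask_top (a point): Centre of the top of the flask's lid, 190 mm from the underside.
- cradle: Fixed engraving cradle: aluminium bed 420 mm long (x), 126 mm wide (y), top 18 mm above the desk. Origin: on the desk under the middle of the bed; x runs along it from the tailstock to the fixed head, z up. Pushed high up along +x, the flask tips about the edge of its base and falls between the rollers, its lid ending some way short of the head's pad.
- roller_bed (a point): Point midway between the two rollers, where the middle of the flask's axis comes to lie: 58 mm above the desk, at x = 55, y = 0 mm of the cradle. The free-turning rollers, 18 mm in diameter, run along x from -45 to +124 mm at y = +38 and -38 mm, axes 30 mm above the desk, in low bearing blocks. A flask lying on them clears the bed by 2 mm.
- head_pad (a point): Centre of the face of the round rubber pad on the fixed head (54 mm in diameter), at x = 150, y = 0, z = 58 mm of the cradle; it faces -x. The head behind it is a grey housing 84 mm wide, from x = 164 to 210 mm, 104 mm tall above the desk, with a small black knob on top up to 121 mm.
- tailstock (a joint): Travel of the tailstock along the cradle's +x, in m: 0 to 0.010 at the start (drawn back, behind the flask), end stop at 0.132. It holds the flask against the head at about 0.120. It slides stiffly (about 4 N, more while it pushes the flask) and stays where it is left.
- tail_pad (a point): Centre of the face of the tailstock's round rubber pad (44 mm in diameter), 58 mm above the desk, at x = -160 mm of the cradle plus the joint value. The tailstock is a grey block 50 mm wide (y), from 8 to 45 mm behind this point, reaching 85 mm above the desk. Its flat back is there to be pushed.
- tail_knob (a point): Middle of the round black knob on top of the tailstock, 28 mm in diameter, 15 mm tall, its top 104 mm above the desk, 26.5 mm behind the pad's face.
- oil_bottle: Small oil bottle with a red spout, 41 mm in diameter, 118 mm tall, standing beside the cradle on its +y side. Origin: centre of its underside. To be left alone.
- v_block: Small grey steel V-block, 40 by 40 mm, 30 mm tall, standing beside the cradle on its +y side. Origin: centre of its underside. To be left alone.
- scissors: Scissors with blue handles, 87 by 199 by 9 mm, lying beside the cradle on its -y side. Origin: underside, middle. To be left alone.
Not all that is in view belongs to the job. What is shaped like the flask but yellow is not meant.

How it is judged:
By the outcome, as a careful person would: the job done as asked, in the order asked, and still so for the second after the job is handed in, with the robot touching nothing.
It also fails if it takes over 43 s, if anything falls off the work surface, if the arm or the gripper's body presses on something with over 40 N, if the wrist force passes 120 N, or if a joint passes its speed limit or range.

## Working session

There is one attempt and no reset: what is moved stays moved. The work goes in short steps, Python scripts to look and compute and a shell command to move; the robot and the scene stay as the last step left them, time stands still between calls to the robot, and variables do not carry over. Pictures are saved under pics/ and viewed, at most 10 in all, crops included, and the job is handed in when it is done.

```bash
mkdir -p pics; ls
cat > h.py <<'E'
import numpy as np,cv2
from plant import manip
def grab(n,f):
    p,d=manip.grab_frame(n); cv2.imwrite(f'pics/{f}.png',p[...,::-1]); np.savez(f'pics/{f}.npz',p=p,d=d,K=manip.camera_model(n)['mtx'],T=manip.camera_model(n)['world_to_cam']); return p,d
def load(f):
    z=np.load(f'pics/{f}.npz'); return z['p'],z['d'],z['K'],z['T']
def pts(f):
    p,d,K,T=load(f); v,u=np.mgrid[:480,:640]
    c=np.stack([(u-K[0,2])/K[0,0]*d,(v-K[1,2])/K[1,1]*d,d],-1)
    Ti=np.linalg.inv(T); return c@Ti[:3,:3].T+Ti[:3,3]
def proj(f,P):
    p,d,K,T=load(f); c=np.atleast_2d(P)@T[:3,:3].T+T[:3,3]; q=c@K.T; return q[:,:2]/q[:,2:]
E
python3 - <<'E'
from h import *
for n in('scene','side'):
    grab(n,n+'0'); print(np.linalg.inv(manip.camera_model(n)['world_to_cam']).round(3))
s=manip.state();print(s['time'],s['tool_rot'],manip.grip_point_offset)
E
```

```text
pics
[[ 0.466 -0.617  0.635 -0.017]
 [-0.885 -0.317  0.341 -0.202]
 [-0.009 -0.72  -0.693  0.739]
 [ 0.     0.     0.     1.   ]]
[[ 0.735  0.52  -0.434  0.894]
 [ 0.678 -0.57   0.464 -0.324]
 [-0.006 -0.636 -0.772  0.812]
 [ 0.     0.     0.     1.   ]]
0.1 [-2.43890836e-04  1.43396451e-01  9.89664867e-01 -9.21143758e-04] 0.0187
```

View pics/scene0.png

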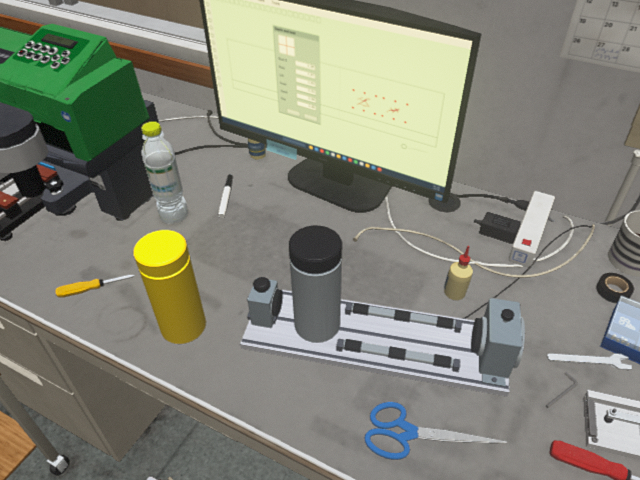

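View pics/side0.png

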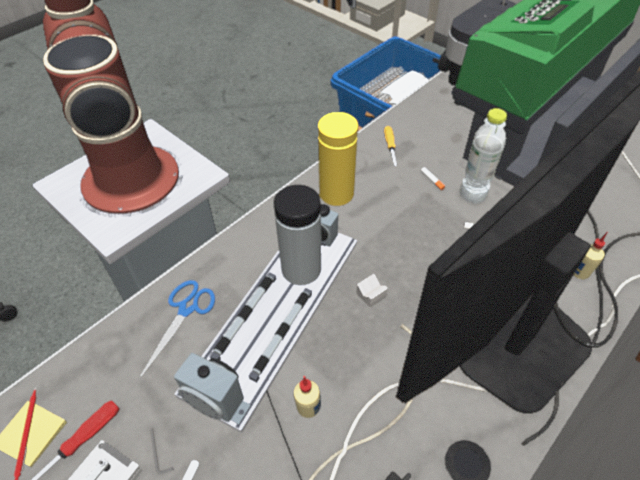

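The scene view shows two flask shapes: grey steel with a black lid at about (316,285), and a yellow one at (170,290). The grey one stands on the cradle and matches the description. The tail knob is at (262,284), the head knob at (508,315), the oil bottle at (458,277) and the scissors at (420,435). In the side view the flask is at (299,235), the tailstock at (330,225), the head at (208,385), the oil bottle at (307,397) and the V-block at (372,290).

Run:
```python
from h import *
R={}
for f,boxes in {'scene0':dict(lid=(285,225,350,262),tk=(250,272,274,293),hk=(498,305,518,324)),'side0':dict(lid=(270,183,326,222),tk=(318,200,340,215),hk=(192,358,214,382))}.items():
    p,d,K,T=load(f);P=pts(f);dark=p.max(-1)<70
    for n,(a,b,c,e) in boxes.items():
        m=np.zeros((480,640),bool);m[b:e,a:c]=1;Q=P[m&dark&(d>0)]
        if len(Q)<5: print(f,n,'few',len(Q));continue
        zt=np.percentile(Q[:,2],97);t=Q[abs(Q[:,2]-{'lid':.208,'tk':.104,'hk':.121}[n])<.006]
        if len(t)<4: print(f,n,'zt',zt);continue
        (cx,cy),(w,h),_=cv2.minAreaRect((t[:,:2]*1000).astype(np.float32))
        print(f,n,len(t),'zt',zt.round(4),'c',round(cx,1),round(cy,1),'wh',round(w,1),round(h,1),t.mean(0).round(4))
    # bed: z about 18mm near cradle, bright
    m=(abs(P[...,2]-.018)<.004)&(d>0)&(P[...,0]>.3)&(P[...,0]<.8)&(p.min(-1)>110)
    n,l,st,_=cv2.connectedComponentsWithStats(cv2.morphologyEx(m.astype(np.uint8),cv2.MORPH_CLOSE,np.ones((9,9))))
    k=1+st[1:,4].argmax();Q=P[(l==k)&m]
    r=cv2.minAreaRect((Q[:,:2]*1000).astype(np.float32));print(f,'bed',r,st[k])
p=load('scene0')[0][215:385,235:535,::-1];cv2.imwrite('pics/crop.png',cv2.resize(p,None,fx=2.6,fy=2.6))
```

```text
scene0 lid 1545 zt 0.2083 c 464.9 67.2 wh 72.7 72.7 [0.4635 0.0664 0.2065]
scene0 tk 167 zt 0.1046 c 441.5 152.6 wh 24.2 24.2 [0.4407 0.1519 0.1016]
scene0 hk 93 zt 0.1222 c 541.7 -204.8 wh 15.4 16.1 [ 0.5408 -0.204   0.1194]
scene0 bed ((492.7849426269531, -24.9129638671875), (129.4208221435547, 419.7409362792969), 15.477108001708984) [ 241  290  269  104 9936]
side0 lid 1230 zt 0.2089 c 469.6 66.8 wh 72.0 71.8 [0.4711 0.0654 0.2069]
side0 tk 75 zt 0.2066 c 446.8 155.7 wh 14.9 25.5 [0.4479 0.154  0.1023]
side0 hk 89 zt 0.1226 c 544.3 -204.5 wh 13.8 15.5 [ 0.5444 -0.2045  0.12  ]
side0 bed ((493.1013488769531, -24.738845825195312), (127.85694885253906, 420.26031494140625), 15.422393798828125) [ 202  233  155  198 9041]
```

View pics/crop.png

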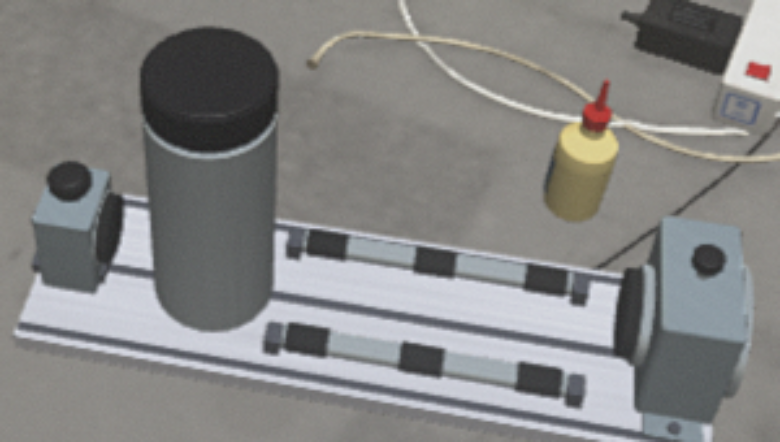

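The crop confirms it: the grey flask with the black lid, between the tailstock and the rollers. The fixes agree: lid top 73 mm wide at z 0.207, bed 128 x 420 mm. That puts the cradle origin at (0.493,-0.025), with +x at (0.266,-0.964) and the flask at cradle x of about -0.096. I'll raise the arm and turn it so the fingers straddle cradle y.

```bash
python3 -m crank '[{"z":-1.6,"turn":0.145},{"z":-1.6,"turn":0.145},{"z":-1.6,"turn":0.145},{"z":-1.6,"turn":0.145},{"z":-1.6,"turn":0.145}]' 45; python3 -m crank '[{"turn":0.145},{"turn":0.144},{"x":-3},{"x":-3,"y":1},{"x":-3,"y":1}]'
cat >> h.py <<'E'
O=np.array([.493,-.025,0]);A=np.radians(15.45);X=np.array([np.sin(A),-np.cos(A),0]);Y=np.array([np.cos(A),np.sin(A),0])
def cr(P): P=np.asarray(P)-O; return np.stack([P@X,P@Y,P[...,2]],-1)
def where():
    from scipy.spatial.transform import Rotation as R
    s=manip.state();q=s['tool_rot'];M=R.from_quat([q[1],q[2],q[3],q[0]]).as_matrix()
    print('t',s['time'],'cradle',cr(s['tool_pos']).round(4),'tool x,y,z in cradle',np.array([[M[:,i]@X,M[:,i]@Y,M[2,i]] for i in range(3)]).round(3).tolist(),'F',np.round(s['contact_force'],1),'J',np.round(s['joint_pos'],2),s['gripper_width'])
E
python3 - <<'E'
from h import *
where()
p,d,K,T=load('scene0');P=pts('scene0');h=cv2.cvtColor(p,cv2.COLOR_RGB2HSV);m=(abs(h[...,0].astype(int)-27)<5)&(h[...,1]>180)&(d>0);m[:200]=0;m[:,:130]=0;m[:,210:]=0
Q=P[m];print('yellow',np.percentile(Q,[2,50,99],0).round(3))
E
```

```text
t 0.1 cradle [-0.6854 -0.1382  0.2302] tool x,y,z in cradle [[-0.529, -0.849, 0.0], [-0.849, 0.529, -0.002], [0.001, -0.001, -1.0]] F [ 0.2 -0.8 -0.5] J [ 1.16  0.05  1.61 -0.    1.48 -0.12] 0.9938112682784036
yellow [[0.334 0.236 0.012]
 [0.352 0.253 0.142]
 [0.402 0.304 0.19 ]]schema error: expected keys x, y, z, turn
schema error: expected keys x, y, z, turn
```

```bash
python3 -m crank '[{"x":0,"y":0,"z":-1.6,"turn":0.145},{"x":0,"y":0,"z":-1.6,"turn":0.145},{"x":0,"y":0,"z":-1.6,"turn":0.145},{"x":0,"y":0,"z":-1.6,"turn":0.145},{"x":0,"y":0,"z":-1.6,"turn":0.145}]' 45; python3 -m crank '[{"x":0,"y":0,"z":0,"turn":0.145},{"x":0,"y":0,"z":0,"turn":0.144},{"x":-3,"y":0,"z":0,"turn":0},{"x":-3,"y":1,"z":0,"turn":0},{"x":-3,"y":1,"z":0,"turn":0}]'
python3 -c "
from h import *
where()"
```

```text
time: 0.6
tool_pos: [0.1773, 0.599, 0.3112]
tool_rot: [0.0, 0.488, 0.873, -0.001]
contact_force: [0.0, 0.3, -0.2]
gripper_width: 0.45
grasp_force: 0.0
time: 1.1
tool_pos: [0.2206, 0.5168, 0.3105]
tool_rot: [0.0, 0.605, 0.796, -0.001]
contact_force: [-0.3, -0.2, 0.5]
gripper_width: 0.45
grasp_force: 0.0
t 1.1 cradle [-0.5948 -0.1183  0.3105] tool x,y,z in cradle [[-1.0, -0.0, -0.001], [-0.0, 1.0, -0.001], [0.001, -0.001, -1.0]] F [-0.3 -0.2  0.5] J [ 1.04 -0.13  1.66 -0.    1.61  0.76] 0.4495629794088138
```

```bash
python3 -m crank '[{"x":-3,"y":2,"z":0,"turn":0},{"x":-3,"y":2,"z":0,"turn":0},{"x":-3,"y":2,"z":0,"turn":0},{"x":-3,"y":2,"z":0,"turn":0},{"x":-3,"y":2,"z":0,"turn":0}]' >/dev/null; python3 -m crank '[{"x":-4,"y":1.8,"z":0,"turn":0},{"x":-4,"y":0,"z":0,"turn":0},{"x":-4,"y":0,"z":0,"turn":0},{"x":-4,"y":0,"z":0,"turn":0},{"x":-4,"y":0,"z":0,"turn":0}]' >/dev/null;  python3 -m crank '[{"x":-4,"y":0,"z":0,"turn":0},{"x":-3,"y":0,"z":0,"turn":0},{"x":0,"y":0,"z":4,"turn":0},{"x":0,"y":0,"z":4,"turn":0},{"x":0,"y":0,"z":2,"turn":0}]'
python3 -c "
from h import *
where()
a,b=grab('scene','scene1')
"
```

```text
time: 2.6
tool_pos: [0.444, 0.1435, 0.2069]
tool_rot: [-0.002, 0.606, 0.795, -0.002]
contact_force: [-0.6, 0.2, 0.3]
gripper_width: 0.451
grasp_force: 0.0
t 2.6 cradle [-0.1755 -0.0024  0.2069] tool x,y,z in cradle [[-1.0, 0.002, 0.001], [0.002, 1.0, -0.006], [-0.001, -0.006, -1.0]] F [-0.6  0.2  0.3] J [ 0.15 -0.32  1.99  0.    1.48 -0.12] 0.4508020697040111
```

View pics/scene1.png

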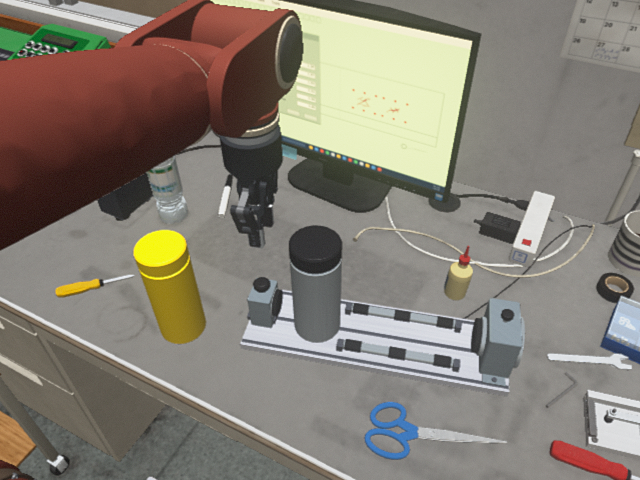

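The gripper sits behind the flask at (255,235), with the cradle untouched. Next: lower it and approach.

```bash
python3 -m crank '[{"x":0,"y":0.2,"z":2,"turn":0},{"x":0,"y":0,"z":1.7,"turn":0},{"x":-1,"y":0,"z":0,"turn":0},{"x":-0.7,"y":0,"z":0,"turn":0},{"x":-0.5,"y":0,"z":0,"turn":0}]'; python3 -m crank '[{"x":-0.5,"y":0,"z":0,"turn":0},{"x":-0.5,"y":0,"z":0,"turn":0},{"x":-0.5,"y":0,"z":0,"turn":0},{"x":-0.5,"y":0,"z":0,"turn":0},{"x":-0.5,"y":0,"z":0,"turn":0}]'
python3 - <<'E'
from h import *
where();grab('side','side1');P=pts('side1');p,d,K,T=load('side1')
a=p[140:300,200:420,::-1];cv2.imwrite('pics/c1.png',cv2.resize(a,None,fx=3,fy=3))
E
```

```text
time: 3.15
tool_pos: [0.4548, 0.1229, 0.176]
tool_rot: [0.001, 0.606, 0.795, 0.001]
contact_force: [0.2, -0.3, 0.8]
gripper_width: 0.452
grasp_force: 0.0
time: 3.65
tool_pos: [0.4606, 0.0993, 0.1746]
tool_rot: [0.0, 0.606, 0.796, 0.0]
contact_force: [-0.2, 0.9, 1.3]
gripper_width: 0.452
grasp_force: 0.7
t 3.65 cradle [-0.1284  0.0019  0.1746] tool x,y,z in cradle [[-1.0, 0.001, 0.0], [0.001, 1.0, 0.0], [-0.0, 0.0, -1.0]] F [-0.2  0.9  1.3] J [ 0.05 -0.29  2.02  0.    1.41 -0.22] 0.452233826338035
```

View pics/c1.png

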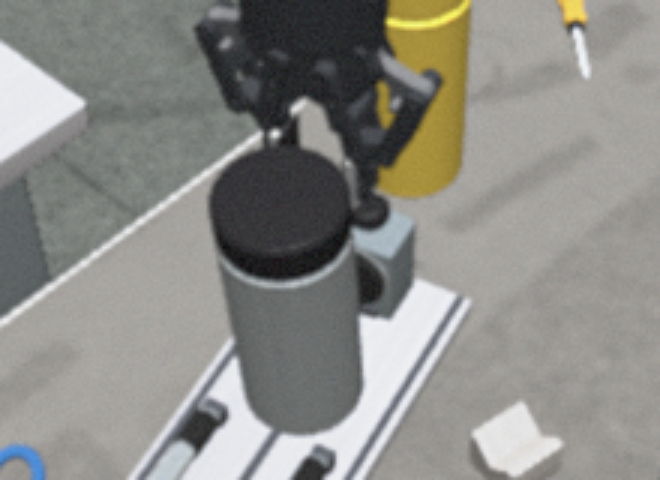

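The flask is just starting to tip against the fingers, with a contact force of about 1 N and the base still in place. I'll keep pushing.

```bash
python3 -m crank '[{"x":-0.7,"y":0,"z":0,"turn":0},{"x":-0.7,"y":0,"z":0,"turn":0},{"x":-0.7,"y":0,"z":0,"turn":0},{"x":-0.7,"y":0,"z":0,"turn":0},{"x":-0.7,"y":0,"z":0,"turn":0}]';python3 - <<'E'
from h import *
where();grab('side','side2');p,d,K,T=load('side2');C=cr(pts('side2'))
m=(d>0)&(p.max(-1)<75)&(C[...,0]>-.15)&(C[...,0]<.15)&(abs(C[...,1])<.05)&(C[...,2]>.1)
print(m.sum(),np.percentile(C[m],[2,50,98],0).round(3))
E
```

```text
time: 4.2
tool_pos: [0.4698, 0.065, 0.1742]
tool_rot: [0.0, 0.606, 0.795, -0.0]
contact_force: [-0.4, -1.2, -0.2]
gripper_width: 0.447
grasp_force: 0.2
t 4.2 cradle [-0.093   0.0017  0.1742] tool x,y,z in cradle [[-1.0, 0.001, -0.0], [0.001, 1.0, -0.0], [0.0, -0.0, -1.0]] F [-0.4 -1.2 -0.2] J [-0.02 -0.28  2.01 -0.    1.41 -0.29] 0.4474301142840644
6896 [[-0.146 -0.047  0.193]
 [-0.058  0.007  0.311]
 [-0.008  0.045  0.493]]
```

```bash
python3 -m crank '[{"x":-0.5,"y":0,"z":0,"turn":0},{"x":-0.5,"y":0,"z":0,"turn":0},{"x":-0.5,"y":0,"z":0,"turn":0},{"x":-0.5,"y":0,"z":0,"turn":0},{"x":-0.5,"y":0,"z":0,"turn":0}]';python3 -m crank '[{"x":-0.4,"y":0,"z":0,"turn":0},{"x":-0.4,"y":0,"z":0,"turn":0},{"x":0,"y":0,"z":0,"turn":0},{"x":0,"y":0,"z":0,"turn":0},{"x":0,"y":0,"z":0,"turn":0}]';python3 - <<'E'
from h import *
where();grab('side','side3')
E
```

```text
time: 4.75
tool_pos: [0.4764, 0.0413, 0.1743]
tool_rot: [0.0, 0.606, 0.796, -0.0]
contact_force: [-1.4, 0.2, 0.6]
gripper_width: 0.453
grasp_force: 0.0
time: 5.25
tool_pos: [0.4784, 0.0341, 0.1743]
tool_rot: [-0.0, 0.606, 0.796, 0.0]
contact_force: [-0.3, 0.0, -0.8]
gripper_width: 0.449
grasp_force: 0.0
t 5.25 cradle [-0.0608  0.0017  0.1743] tool x,y,z in cradle [[-1.0, 0.0, 0.0], [0.0, 1.0, -0.0], [-0.0, -0.0, -1.0]] F [-0.3  0.  -0.8] J [-0.08 -0.26  2.    0.    1.4  -0.35] 0.4494176877305927
```

View pics/side3.png

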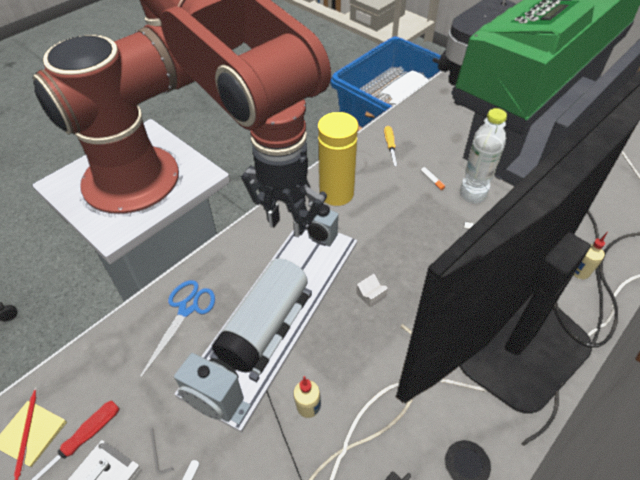

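The flask now lies between the rollers with its lid at (238,350) towards the head; the tailstock at (323,225) is still drawn back. Next I'll measure the flask, the tail knob and the yellow decoy, which stands near the push start.

```bash
cat > m.py <<'E'
from h import *
def meas(f):
    p,d,K,T=load(f);C=cr(pts(f));ok=d>0;x,y,z=C[...,0],C[...,1],C[...,2];dk=p.max(-1)<75
    r=lambda Q:np.percentile(Q,[1,50,99],0).round(4).tolist() if len(Q)>9 else len(Q)
    top=ok&(x>-.1)&(x<.15)&(abs(y)<.045)&(z>.085)&(z<.1);print(f,'flask top',r(C[top]))
    lid=top&dk;print(' lid',r(C[lid]))
    k=ok&dk&(abs(z-.104)<.006)&(x<-.02)&(x>-.22)&(abs(y)<.03)
    print(' knob',r(C[k]),cv2.minAreaRect((C[k][:,:2]*1000).astype(np.float32)) if k.sum()>5 else '')
    h=cv2.cvtColor(p,cv2.COLOR_RGB2HSV);m=ok&(abs(h[...,0].astype(int)-27)<5)&(h[...,1]>180)&(x<-.22)&(x>-.4)&(abs(y)<.15)&(z>.17)
    print(' yellow',r(C[m]),cv2.minEnclosingCircle((C[m][:,:2]*1000).astype(np.float32)) if m.sum() else '')
E
python3 - <<'E'
from m import *
grab('scene','scene3')
for f in('scene0','scene3','side3'):meas(f)
E
```

```text
scene0 flask top [[-0.0996, -0.0391, 0.0851], [-0.0762, -0.0315, 0.0925], [-0.0586, -0.0025, 0.0997]]
 lid 0
 knob [[-0.1971, -0.0141, 0.0982], [-0.1842, -0.0033, 0.1016], [-0.1728, 0.01, 0.1055]] ((-184.9245147705078, -2.275350570678711), (24.21790885925293, 24.189485549926758), 35.53565216064453)
 yellow [[-0.3537, -0.0749, 0.1708], [-0.3156, -0.0465, 0.1881], [-0.2832, -0.0048, 0.1906]] ((-319.9343566894531, -38.67336654663086), 38.383140563964844)
scene3 flask top [[-0.0545, -0.0264, 0.0852], [0.0403, -0.0079, 0.0924], [0.1304, 0.0238, 0.0966]]
 lid [[0.1048, -0.0265, 0.0851], [0.1176, -0.0032, 0.0918], [0.1307, 0.0234, 0.0964]]
 knob [[-0.1975, -0.0133, 0.0983], [-0.1848, -0.003, 0.1018], [-0.1733, 0.0091, 0.1048]] ((-185.85195922851562, -2.0743370056152344), (23.977344512939453, 25.133689880371094), 63.43516540527344)
 yellow [[-0.354, -0.0749, 0.1709], [-0.3153, -0.0464, 0.1881], [-0.283, -0.005, 0.1906]] ((-319.82574462890625, -38.05729675292969), 38.62849426269531)
side3 flask top [[-0.0539, -0.025, 0.0853], [0.0474, 0.0043, 0.0926], [0.1318, 0.0265, 0.0971]]
 lid [[0.1051, -0.0249, 0.0853], [0.1202, 0.0038, 0.0922], [0.1326, 0.0259, 0.0967]]
 knob [[-0.1956, -0.0028, 0.0987], [-0.183, 0.0045, 0.1025], [-0.1717, 0.0124, 0.1055]] ((-183.6195068359375, 4.987873554229736), (24.552343368530273, 15.444219589233398), 2.045588493347168)
 yellow 0
```

The flask lies centred, with x from -0.056 to 0.132. The yellow decoy's near face is at x of about -0.282, so there is room to push the tailstock's back with closed fingers from x = -0.225.

```bash
python3 -m crank '[{"x":3.4,"y":-0.2,"z":0,"turn":0},{"x":4,"y":0,"z":0,"turn":0},{"x":4,"y":0,"z":0,"turn":0},{"x":3,"y":0,"z":0,"turn":0},{"x":2,"y":0,"z":0,"turn":0}]' 0; python3 -m crank '[{"x":0,"y":0,"z":0,"turn":0},{"x":0,"y":0,"z":2,"turn":0},{"x":0,"y":0,"z":1,"turn":0},{"x":0,"y":0,"z":0,"turn":0}]'
python3 - <<'E'
from h import *
where();grab('scene','scene4');p=load('scene4')[0];cv2.imwrite('pics/c4.png',cv2.resize(p[120:400,120:520,::-1],None,fx=2,fy=2))
E
```

```text
time: 5.85
tool_pos: [0.4321, 0.1935, 0.1744]
tool_rot: [-0.0, 0.605, 0.796, 0.0]
contact_force: [-0.0, 0.0, -0.4]
gripper_width: 0.001
grasp_force: 0.0
time: 6.25
tool_pos: [0.4317, 0.1906, 0.1422]
tool_rot: [-0.001, 0.606, 0.795, -0.002]
contact_force: [-0.4, -1.3, 0.2]
gripper_width: 0.006
grasp_force: 0.0
t 6.25 cradle [-0.2241 -0.0016  0.1422] tool x,y,z in cradle [[-1.0, 0.001, -0.0], [0.001, 1.0, -0.004], [0.0, -0.004, -1.0]] F [-0.4 -1.3  0.2] J [ 0.26 -0.25  2.05 -0.    1.35 -0.01] 0.005936149096472826
```

View pics/c4.png

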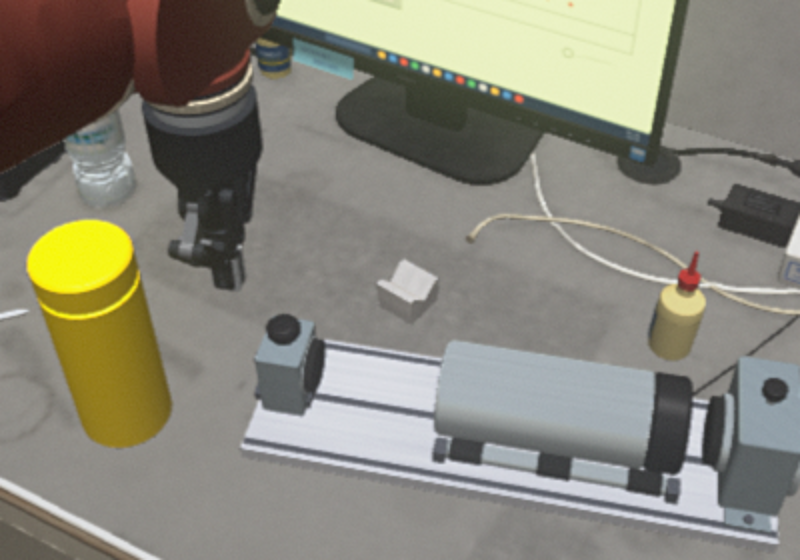

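The flask lies along the rollers, its lid a short gap from the head pad. The closed fingers at crop (232,275) hang just behind the tailstock at (287,375), clear of the yellow flask. Now I'll lower them and push.

```bash
python3 -m crank '[{"x":0,"y":0.15,"z":2,"turn":0},{"x":0,"y":0,"z":2,"turn":0},{"x":0,"y":0,"z":2,"turn":0},{"x":0,"y":0,"z":2,"turn":0},{"x":0,"y":0,"z":0.7,"turn":0}]'; python3 -m crank '[{"x":-0.4,"y":0,"z":0,"turn":0},{"x":-0.5,"y":0,"z":0,"turn":0},{"x":-0.5,"y":0,"z":0,"turn":0},{"x":-0.5,"y":0,"z":0,"turn":0},{"x":-0.5,"y":0,"z":0,"turn":0}]'; python3 -c "
from h import *
where()"
```

```text
time: 6.8
tool_pos: [0.4336, 0.1912, 0.0559]
tool_rot: [-0.001, 0.606, 0.795, -0.001]
contact_force: [0.6, 0.4, 0.2]
gripper_width: 0.0
grasp_force: 0.0
time: 7.3
tool_pos: [0.4416, 0.1689, 0.0584]
tool_rot: [0.0, 0.606, 0.796, 0.001]
contact_force: [-0.7, 4.8, 1.9]
gripper_width: 0.001
grasp_force: 2.2
t 7.3 cradle [-0.2006  0.0021  0.0584] tool x,y,z in cradle [[-1.0, 0.001, 0.001], [0.001, 1.0, 0.002], [-0.001, 0.002, -1.0]] F [-0.7  4.8  1.9] J [ 0.21 -0.14  2.11  0.    1.18 -0.06] 0.0007428192301112548
```

```bash
python3 -m crank '[{"x":-0.8,"y":0,"z":0,"turn":0},{"x":-0.8,"y":0,"z":0,"turn":0},{"x":-0.8,"y":0,"z":0,"turn":0},{"x":-0.8,"y":-0.1,"z":0,"turn":0},{"x":-0.8,"y":-0.1,"z":0,"turn":0}]'; python3 -m crank '[{"x":-0.6,"y":0,"z":0,"turn":0},{"x":-0.6,"y":0,"z":0,"turn":0},{"x":-0.6,"y":0,"z":0,"turn":0},{"x":-0.6,"y":0,"z":0,"turn":0},{"x":-0.6,"y":0,"z":0,"turn":0}]'; python3 -c "
from m import *
where()
grab('scene','scene5');meas('scene5')"
```

```text
time: 7.8
tool_pos: [0.4507, 0.1293, 0.0579]
tool_rot: [0.001, 0.606, 0.795, 0.001]
contact_force: [1.6, 5.5, 0.3]
gripper_width: 0.001
grasp_force: 2.3
time: 8.3
tool_pos: [0.4584, 0.1004, 0.0578]
tool_rot: [0.001, 0.606, 0.795, 0.001]
contact_force: [2.3, 5.5, 2.3]
gripper_width: -0.001
grasp_force: 2.2
t 8.3 cradle [-0.1301  0.      0.0578] tool x,y,z in cradle [[-1.0, 0.001, -0.0], [0.001, 1.0, 0.002], [0.0, 0.002, -1.0]] F [2.3 5.5 2.3] J [ 0.06 -0.15  2.11  0.    1.18 -0.21] -0.0006779442891774443
scene5 flask top [[-0.0897, -0.0268, 0.0852], [0.0387, -0.0076, 0.0924], [0.1303, 0.024, 0.0974]]
 lid [[-0.0979, -0.0271, 0.0852], [0.1167, -0.0041, 0.0921], [0.1306, 0.0237, 0.0996]]
 knob [[-0.1321, -0.0279, 0.0982], [-0.101, -0.0047, 0.1022], [-0.0875, 0.0083, 0.1093]] ((-108.42935180664062, -6.517557144165039), (43.077415466308594, 28.347627639770508), 35.71509552001953)
 yellow [[-0.3412, -0.0756, 0.1702], [-0.304, -0.063, 0.1861], [-0.2827, -0.0315, 0.1904]] ((-314.884033203125, -46.23673629760742), 35.96523666381836)
```

```bash
python3 -m crank '[{"x":-0.4,"y":0,"z":0,"turn":0},{"x":-0.4,"y":0,"z":0,"turn":0},{"x":-0.4,"y":0,"z":0,"turn":0},{"x":-0.4,"y":0,"z":0,"turn":0},{"x":-0.3,"y":0,"z":0,"turn":0}]'; python3 -m crank '[{"x":-0.3,"y":0,"z":0,"turn":0},{"x":-0.2,"y":0,"z":0,"turn":0},{"x":-0.2,"y":0,"z":0,"turn":0},{"x":-0.1,"y":0,"z":0,"turn":0},{"x":0,"y":0,"z":0,"turn":0}]'; python3 -c "
from m import *
where()
grab('scene','scene6');meas('scene6')"
```

```text
time: 8.85
tool_pos: [0.4625, 0.0831, 0.0575]
tool_rot: [-0.001, 0.606, 0.795, 0.001]
contact_force: [0.1, 9.3, 3.9]
gripper_width: 0.001
grasp_force: 4.5
time: 9.35
tool_pos: [0.4646, 0.0755, 0.0575]
tool_rot: [-0.001, 0.606, 0.795, 0.001]
contact_force: [1.1, 8.2, 4.1]
gripper_width: 0.003
grasp_force: 4.0
t 9.35 cradle [-0.1045 -0.0005  0.0575] tool x,y,z in cradle [[-1.0, 0.001, 0.002], [0.001, 1.0, 0.001], [-0.002, 0.001, -1.0]] F [1.1 8.2 4.1] J [ 0.   -0.14  2.11  0.    1.18 -0.27] 0.002733207065900565
scene6 flask top [[-0.0794, -0.0262, 0.0852], [0.0469, -0.0078, 0.0925], [0.1399, 0.0236, 0.098]]
 lid [[-0.0845, -0.0258, 0.0851], [0.1258, -0.0053, 0.0924], [0.1417, 0.0235, 0.0997]]
 knob [[-0.1051, -0.0167, 0.0984], [-0.0754, -0.0047, 0.1023], [-0.0619, 0.0102, 0.1093]] ((-82.84542846679688, -6.412397384643555), (42.92527389526367, 25.43327522277832), 30.62395477294922)
 yellow [[-0.3398, -0.0755, 0.1705], [-0.3026, -0.066, 0.1838], [-0.2829, -0.033, 0.1904]] ((-314.46453857421875, -47.06035614013672), 36.0321044921875)
```

```bash
python3 -m crank '[{"x":-0.2,"y":0,"z":0,"turn":0},{"x":-0.2,"y":0,"z":0,"turn":0},{"x":-0.1,"y":0,"z":0,"turn":0},{"x":-0.1,"y":0,"z":0,"turn":0},{"x":0,"y":0,"z":0,"turn":0}]'; python3 -m crank '[{"x":-0.1,"y":0,"z":0,"turn":0},{"x":-0.1,"y":0,"z":0,"turn":0},{"x":0,"y":0,"z":0,"turn":0}]';  python3 -c "
from m import *
where()
grab('scene','scene7');meas('scene7')"
```

```text
time: 9.9
tool_pos: [0.4662, 0.0699, 0.0574]
tool_rot: [-0.001, 0.606, 0.795, 0.001]
contact_force: [0.2, 8.4, 2.9]
gripper_width: 0.001
grasp_force: 4.2
time: 10.2
tool_pos: [0.4665, 0.0687, 0.0575]
tool_rot: [-0.002, 0.606, 0.795, 0.001]
contact_force: [-0.9, 11.9, 4.2]
gripper_width: -0.002
grasp_force: 5.8
t 10.2 cradle [-0.0974 -0.0006  0.0575] tool x,y,z in cradle [[-1.0, 0.001, 0.004], [0.001, 1.0, 0.0], [-0.004, 0.0, -1.0]] F [-0.9 11.9  4.2] J [-0.01 -0.14  2.11  0.    1.18 -0.28] -0.0015070873781348173
scene7 flask top [[-0.0707, -0.0267, 0.0851], [0.0536, -0.008, 0.0924], [0.1467, 0.0237, 0.0979]]
 lid [[-0.0767, -0.0268, 0.0851], [0.133, -0.0055, 0.0927], [0.1488, 0.0232, 0.0996]]
 knob [[-0.0939, -0.0167, 0.0985], [-0.0682, -0.0046, 0.1022], [-0.055, 0.0086, 0.1084]] ((-74.17967987060547, -6.679418563842773), (39.671695709228516, 23.700599670410156), 29.399818420410156)
 yellow [[-0.3395, -0.0756, 0.1702], [-0.3029, -0.0664, 0.1831], [-0.2827, -0.0341, 0.1902]] ((-313.3780517578125, -48.79725646972656), 35.65374755859375)
```

Nearly home, and the force is beginning to rise. I'll go on in small steps.

```bash
for i in 1 2; do :; done; python3 -m crank '[{"x":-0.1,"y":0,"z":0,"turn":0},{"x":-0.1,"y":0,"z":0,"turn":0},{"x":0,"y":0,"z":0,"turn":0}]'; python3 -c "
from m import *
where()"
```

```text
time: 10.55
tool_pos: [0.4665, 0.0687, 0.0575]
tool_rot: [-0.004, 0.606, 0.795, 0.003]
contact_force: [-2.0, 20.0, 6.0]
gripper_width: -0.004
grasp_force: 9.8
t 10.55 cradle [-0.0974 -0.0006  0.0575] tool x,y,z in cradle [[-1.0, 0.001, 0.009], [0.001, 1.0, 0.0], [-0.009, 0.0, -1.0]] F [-2. 20.  6.] J [-0.02 -0.14  2.11  0.01  1.18 -0.29] -0.0041706762805669316
```

It has stalled: the force rose from 12 to 20 N with no movement. I'll back off, lift clear and check.

```bash
python3 -m crank '[{"x":0.5,"y":0,"z":0,"turn":0},{"x":1,"y":0,"z":0,"turn":0},{"x":1.5,"y":0,"z":0,"turn":0},{"x":1.5,"y":0,"z":0,"turn":0},{"x":0,"y":0,"z":0,"turn":0}]' >/dev/null; python3 -m crank '[{"x":0,"y":0,"z":-3,"turn":0},{"x":0,"y":0,"z":-4,"turn":0},{"x":0,"y":0,"z":-4,"turn":0},{"x":0,"y":0,"z":-4,"turn":0},{"x":0,"y":0,"z":-3,"turn":0}]'; python3 -m crank '[{"x":4,"y":0,"z":-2,"turn":0},{"x":4,"y":0,"z":0,"turn":0},{"x":4,"y":0,"z":0,"turn":0},{"x":0,"y":0,"z":0,"turn":0}]'
python3 - <<'E'
from m import *
where()
for n in('scene','side'): grab(n,n+'8');meas(n+'8')
a=load('scene8')[0][215:395,230:540,::-1];b=load('side8')[0][180:440,140:400,::-1]
a=cv2.resize(a,(450,261));b=cv2.resize(b,(350,350));c=np.zeros((350,800,3),np.uint8);c[:261,:450]=a;c[:,450:]=b;cv2.imwrite('pics/c8.png',c)
E
```

```text
time: 11.55
tool_pos: [0.4558, 0.1075, 0.2399]
tool_rot: [0.001, 0.606, 0.795, 0.0]
contact_force: [-0.4, -0.2, 0.3]
gripper_width: -0.001
grasp_force: 0.0
time: 11.95
tool_pos: [0.4223, 0.2264, 0.2571]
tool_rot: [-0.0, 0.604, 0.797, -0.0]
contact_force: [1.2, -0.2, -0.1]
gripper_width: -0.004
grasp_force: 0.0
t 11.95 cradle [-0.2612 -0.0012  0.2571] tool x,y,z in cradle [[-1.0, -0.004, -0.0], [-0.004, 1.0, -0.001], [0.0, -0.001, -1.0]] F [ 1.2 -0.2 -0.1] J [ 0.34 -0.32  1.91 -0.    1.55  0.06] -0.003960172288193822
scene8 flask top [[-0.0708, -0.0267, 0.0852], [0.0542, -0.0082, 0.0924], [0.1467, 0.0238, 0.0983]]
 lid [[-0.0764, -0.0272, 0.0852], [0.1329, -0.0062, 0.0923], [0.1487, 0.0231, 0.0999]]
 knob [[-0.0787, -0.0134, 0.0983], [-0.0665, -0.0036, 0.102], [-0.0548, 0.0091, 0.1045]] ((-66.6980972290039, -2.311403274536133), (24.649988174438477, 23.380258560180664), 10.34737491607666)
 yellow [[-0.3535, -0.0749, 0.1709], [-0.3153, -0.0465, 0.1882], [-0.2832, -0.0043, 0.1907]] ((-319.891357421875, -38.43293380737305), 38.52712631225586)
side8 flask top [[-0.0653, -0.0248, 0.0852], [0.062, 0.0045, 0.0926], [0.1488, 0.0265, 0.0979]]
 lid [[-0.063, -0.0244, 0.0851], [0.1364, 0.0044, 0.0923], [0.1493, 0.0261, 0.0995]]
 knob [[-0.0757, -0.0086, 0.0984], [-0.0641, 0.0023, 0.1022], [-0.0544, 0.0129, 0.1052]] ((-64.58576202392578, 1.9150867462158203), (21.310840606689453, 22.4055233001709), 10.074142456054688)
 yellow 0
```

View pics/c8.png

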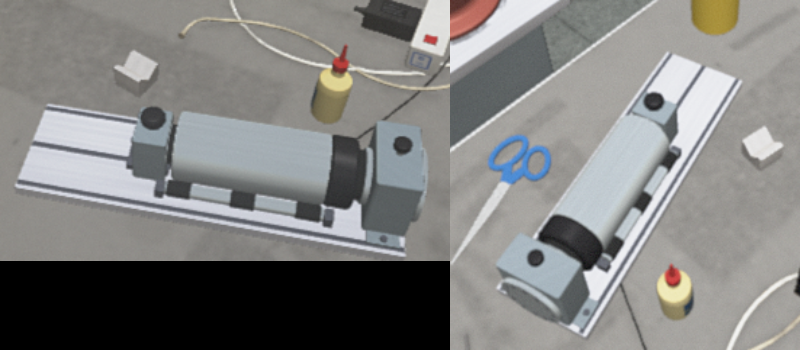

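The flask is held between the two pads: lid on the head pad at (365,180), tailstock pad on the base at (172,145). The knob is at x = -0.066, so joint travel is about 0.120. The oil bottle, V-block and scissors are where they were, and the arm is clear.

```bash
python3 -c "
from plant import manip
print(manip.job_done())"
```

```text
the job is handed in; nothing more can be done
None
```

The flask lies along the rollers, held snugly between the head's pad (lid end) and the tailstock's pad (base end); the oil bottle, V-block and scissors were not touched, and I handed the job in at about 12 s on the robot's clock.

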